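# Clamp two finds cases in the stacking cradle

### The job

Load the stacking cradle: loosen the clamp knob and draw the end stop back to make room, then stack the two closed cases squarely on the cradle, midway across it, the deep one below and the shallow one on top. Push the end stop up until it holds the column snugly against the backstop, and turn the knob clockwise to clamp it firmly there. Leave everything else on the worktop where it stands.

Things in the scene. Friction and masses are not known exactly. Their poses are not given: they have to be found in the camera images.
- cradle: Aluminium stacking cradle fixed to the worktop: a flat bar 320 mm long (own x -135 to +185 mm), 84 mm wide (y), 12 mm thick; at its far (+x) end an upright backstop 84 mm wide, inner face at x = +170 mm, top 106 mm above the worktop. Cases stand on the bar's top (z = 12 mm). Origin: underside of the bar on its centre line; x runs along it to the backstop, z up.
- end_stop (a joint): Slide of the end stop along the cradle's +x, m, 0 to 0.13. The gap between its face and the backstop is 0.180 m minus this value: 0 = fully open; 0.060 = touching a 120 mm case that stands against the backstop. Cannot be slid while the clamp is tight.
- stop_face (a point): Centre of the end stop's flat upright face (80 mm wide, 10 mm thick, top 94 mm above the worktop), which looks to the backstop; 54 mm above the worktop; axes as the cradle's. Behind it (-x) is a grey foot 72 mm long, 97 mm wide, top 38 mm above the worktop, that carries the clamp knob.
- clamp_knob (a joint): Angle of the clamp knob, rad, 0 to 1.5, growing clockwise as seen from its outer end (clockwise tightens). Runs free below 0.6, begins to grip at about 0.8, firmly tight above 1.0, hard stop at 1.5. Stays where it is left; when free, the knob can be used to drag the end stop.
- knob_grip (a point): Grip point of the black clamp knob: on its axis, in its wing (bar 46 mm long, 14 thick, 30 high), 11 mm below the wing's outer end, 26 mm above the underside of its 42 mm round flange. z points out along the axis, which leans 35 degrees from vertical to the cradle's -x; x runs along the wing, y across it. Turns with the knob; at 0.7 rad the wing lies in the cradle's x-z plane.
- deep_case: The deeper of two closed grey plastic finds cases: 120 mm long (x), 58 mm wide (y), 55 mm high, flat top, black latches on the long sides. Origin: centre of its underside.
- shallow_case: The shallower closed grey plastic finds case: 120 mm long (x), 58 mm wide (y), 32 mm high, otherwise like the deep one. Origin: centre of its underside. (The tiled counter at the right, y below -0.19, on which both cases start, lies 3.5 mm below the rest of the worktop.)
- dropper: Bystander, to be left alone: small brown dropper bottle, 34 mm across, 102 mm tall. Origin: centre of its underside.
- vial: Bystander, to be left alone: glass sample vial with a screw cap, 29 mm across, 72 mm tall. Origin: centre of its underside.
- jar: Bystander, to be left alone: square open glass jar, 112x102x102 mm. Origin: centre of its underside.
- wash_bottle: Bystander, to be left alone: white squeeze bottle with a bent spout, 65 mm across, 193 mm tall (spout overhangs 80 mm to its own +y). Origin: centre of its underside.
- tape_b: Bystander, to be left alone: roll of tape lying flat near the front edge, 96 mm across, 25 mm high. Origin: centre of its underside.

How it is judged:
By the outcome, as a careful person would: the job done as asked, in the order asked, and still so for the second after the job is handed in, with the robot touching nothing.
It also fails if it takes over 72 s, if anything falls off the work surface, if the arm or the gripper's body presses on something with over 40 N, if the wrist force passes 120 N, or if a joint passes its speed limit or range.

### The arm

A 6-joint arm with a two-finger parallel gripper is mounted at the origin on a cart in front of the work surface, level with it; the furniture and walls round the work are solid. World frame = base frame: x ahead of the robot, y to its left, z up, the work surface at z = 0. Lengths are in m, angles in rad, forces in N, time in s.
With the tool pointing down it reaches from about 0.25 to 0.775 m from the base axis. Payload 4 kg.
Tool frame: the origin (TCP) lies midway between the tips of the shut fingers; the grasp point (between the pads) lies 19 mm behind it; z points along the fingers, y is the line along which they close (so a half turn about z gives the same grasp; the last joint's range is limited). The gripper opens to 94 mm and grips with 3 to 60 N. Pads are 16 mm wide; open, the fingers measure 119 mm over their backs; the gripper's body (75 mm by 177 mm) begins 78 mm behind the grasp point.
Start: joints at [-1.211, 0.087, 1.371, -0, 1.684, -0.103], TCP at [0.246, -0.492, 0.206] pointing down, gripper open.
Joint ranges: [-3.1, 3.1], [-0.76, 2.03], [0.27, 2.55], [-1.08, 4.22], [0.17, 2.65], [-2.57, 2.57]. Speed limits (rad/s): [2.79, 2.79, 3.14, 3.14, 3.14, 3.14].

### API

Orientations are given as [roll, pitch, yaw] about the fixed x, y, z axes, in that order (R = Rz(yaw) Ry(pitch) Rx(roll)).
In Python, from bench import robot gives the robot as it stands. The module is installed in compiled form; this text tells all that it offers.
- The arm moves only by the tool arm_command, never from a script. Its argument "targets" is a list of rows, each a list of 4 numbers: the shift along the world's x, y, z as a fraction of full scale, then the turn about the world's z as a fraction of full scale. A call has 1 to 8 rows; each row is the pose to reach, as a shift and turn from the pose commanded when the call began; what a row does not reach only later rows make up. Full scale, the value 1, is 0.5 m for a shift and 120 degrees for a turn. A row lasts 1/12 s, in which the tool goes at most 41.7 mm and 7.16 degrees, less where a joint would pass 70% of its speed; a pose out of reach is approached as far as the arm can. A call with a number of a shift or a turn outside -1 to 1 is refused whole. A call with a gripper value outside its range is refused whole. "claw" is the closure, from 0 (fully open) to 1 (shut), set as the call begins (left out, the last holds). The fingers move at their own pace and stop on an object; the grip force is fixed at half the most. Time passes only in rows, so rows that repeat a pose let the fingers close. It gives the time, the measured TCP pose, the force, the opening and the grip force at its end, in the units of the state.
- robot.get_obs(): the state, without advancing time (a new reading comes with each control period).
- robot.snapshot(name): name is "scene" or "top" or "wrist"; returns the picture (480x640x3 uint8, red, green, blue); there is no depth.
- robot.camera_info(name): a dict with "vfov" (degrees; the focal length in pixels is half the picture's height over the tangent of half this angle, whatever the lens; pixels are square), "cx", "cy" (the principal point, pixels), "extrinsics" (4x4, takes a point from camera to world coordinates); the wrist camera has in their place "T_tool_cam" (4x4, takes a point from camera to tool coordinates, whose origin is the TCP and whose axes are the flange's). Camera axes: x right, y up, looking along -z (the intrinsics and any distortion apply to the point x, -y, -z); pixel columns grow to the right and rows downward; lengths in m; the calibration is good to about 2 mm. A picture is of the moment at which its call begins: read the wrist's pose just before it. camera_info takes no time and is no camera call.
- robot.close_job(): hands the job in; it is judged then, once.
The state is a dict: "time": time; "joint_positions": joint angles; "qvel": joint speeds; "joint_torque": joint torques, N m; "tool_pos": TCP position; "ee_rot": TCP orientation; "wrist_force": force on the tool from outside, world axes, zero at the start; "wrist_torque": the same for the moment, N m; "width": finger opening in m; "finger_force": force on a finger pad.
Only numpy, scipy, OpenCV 4.12 (cv2) and the standard library are available. Lean on these libraries where they do the work, as an engineer would, in place of code of your own. Each camera call takes 0.05 s, during which the arm holds its last target. There are 200 camera calls.

## Working session

There is one attempt and no reset: what is moved stays moved. The work goes in short steps, Python scripts to look and compute and a tool call to move; the robot and the scene stay as the last step left them, time stands still between calls to the robot, and variables do not carry over. Pictures are saved under pics/ and viewed, at most 10 in all, crops included, and the job is handed in when it is done.

Besides the shell and the picture viewer there is one more tool, called as name([rows], argument=value, ...), one row to a line, values as JSON. arm_command: Moves the arm, as the interface text tells. Shift numbers are shares of 0.5 m and turn numbers shares of 120 degrees, none past 1 either way. Its arguments: {"type":"object","properties":{"targets":{"type":"array"},"claw":{"type":"number"}},"required":["targets"]}

```bash
mkdir -p pics; cat > h.py <<'E'
import numpy as np, cv2, json
from bench import robot
from scipy.spatial.transform import Rotation as R
def snap(n,f):
    o=robot.get_obs(); im=robot.snapshot(n); cv2.imwrite('pics/'+f,im[:,:,::-1]); return o,im
def cam(n,o=None):
    c=robot.camera_info(n); f=240/np.tan(np.radians(c['vfov'])/2)
    if 'extrinsics' in c: T=np.array(c['extrinsics'])
    else:
        W=np.eye(4); W[:3,:3]=R.from_euler('xyz',o['ee_rot']).as_matrix() if np.size(o['ee_rot'])==3 else np.array(o['ee_rot']); W[:3,3]=o['tool_pos']; T=W@np.array(c['T_tool_cam'])
    return f,c['cx'],c['cy'],T
def ray(n,u,v,o=None):
    f,cx,cy,T=cam(n,o); d=np.array([(u-cx)/f,-(v-cy)/f,-1]); return T[:3,3],T[:3,:3]@d
def onz(n,u,v,z,o=None):
    p,d=ray(n,u,v,o); return p+d*(z-p[2])/d[2]
def proj(n,P,o=None):
    f,cx,cy,T=cam(n,o); q=T[:3,:3].T@(np.array(P)-T[:3,3]); return cx+f*q[0]/-q[2], cy-f*q[1]/-q[2]
E
python3 - <<'E'
from h import *
for n in ('scene','top','wrist'):
    snap(n,n+'0.png'); print(n,robot.camera_info(n))
print(robot.get_obs())
E
```

```text
scene {'vfov': 51.06954516769928, 'cx': 308.95411618258123, 'cy': 237.3747371848291, 'extrinsics': array([[-0.97771471, -0.11266224,  0.17714728,  0.64853001],
       [ 0.20979546, -0.55541333,  0.80467503,  0.5592617 ],
       [ 0.00773347,  0.82390731,  0.56667181,  0.64149934],
       [ 0.        ,  0.        ,  0.        ,  1.        ]])}
top {'vfov': 56.90518629335487, 'cx': 312.1441427944956, 'cy': 240.95281366448762, 'extrinsics': array([[-0.01900906,  0.98369764, -0.17882284,  0.33359499],
       [-0.99972369, -0.02117431, -0.01020738, -0.26436861],
       [-0.01382743,  0.1785794 ,  0.98382834,  0.90756918],
       [ 0.        ,  0.        ,  0.        ,  1.        ]])}
wrist {'vfov': 59.98977577083307, 'cx': 322.61802241862796, 'cy': 243.511405390755, 'T_tool_cam': array([[-3.08998290e-04,  9.59377502e-01,  2.82125351e-01,
         8.10883747e-02],
       [ 9.99999894e-01,  3.93108227e-04, -2.41527147e-04,
         4.50058754e-04],
       [-3.42621508e-04,  2.82125247e-01, -9.59377521e-01,
        -1.78854054e-01],
       [ 0.00000000e+00,  0.00000000e+00,  0.00000000e+00,
         1.00000000e+00]])}
{'time': 0.15, 'joint_positions': array([-1.21110736e+00,  8.77735772e-02,  1.37190340e+00,  2.61248236e-06,
        1.68361436e+00, -1.03105993e-01]), 'qvel': array([ 0.00086501, -0.0012301 , -0.00440236, -0.00140933, -0.00076693,
        0.00018013]), 'joint_torque': array([ 1.15262246e-03, -3.40639758e+01, -3.02793396e+01,  7.18398881e-02,
        3.04606464e-02, -1.16151732e-04]), 'tool_pos': array([ 0.24538981, -0.49174378,  0.20458131]), 'ee_rot': array([-3.13990326e+00, -1.77416799e-04,  4.62795104e-01]), 'wrist_force': array([-0.12895043,  0.67898749, -0.06188752]), 'wrist_torque': array([ 0.05824961, -0.00618435, -0.0157633 ]), 'finger_force': 0.0, 'width': 0.09378570469047418}
```

View pics/top0.png

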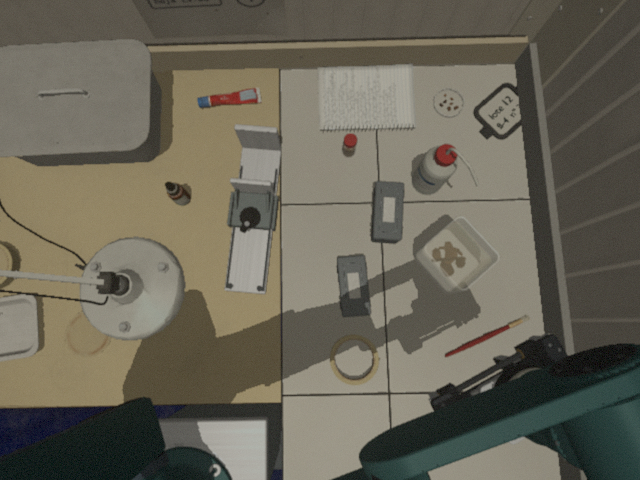

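View pics/scene0.png

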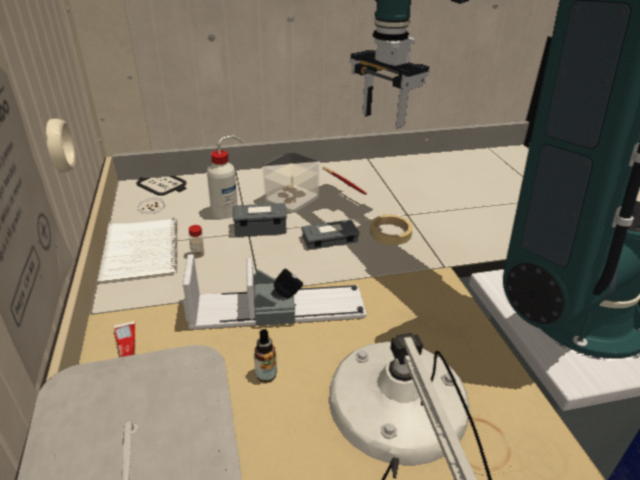

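The top view shows the cradle from about (247,292) to (258,130), with the stop at row 180 and the knob at (250,215). The deep case is at (388,212), the shallow case at (352,286), the wash bottle base near (432,180), and the jar at (455,255). The scene view confirms which case is deep and which is shallow.

```bash
python3 - <<'E'
from h import *
im=cv2.imread('pics/top0.png'); c=im[110:310,220:470]; cv2.imwrite('pics/c1.png',cv2.resize(c,None,fx=3,fy=3,interpolation=cv2.INTER_CUBIC))
for nm,p in dict(near=((247,292),.012),back=((258,130),.106),knob=((250,215),.07),deep=((389,208),.0515),shal=((353,284),.0285),bottle=((432,180),0),dropper=((180,200),0)).items(): print(nm,onz('top',*p[0],p[1]).round(3))
E
```

```text
near [ 0.395 -0.122  0.012]
back [ 0.699 -0.156  0.106]
knob [ 0.54  -0.136  0.07 ]
deep [ 0.552 -0.409  0.051]
shal [ 0.405 -0.334  0.028]
bottle [ 0.625 -0.512  0.   ]
dropper [0.593 0.024 0.   ]
```

View pics/c1.png

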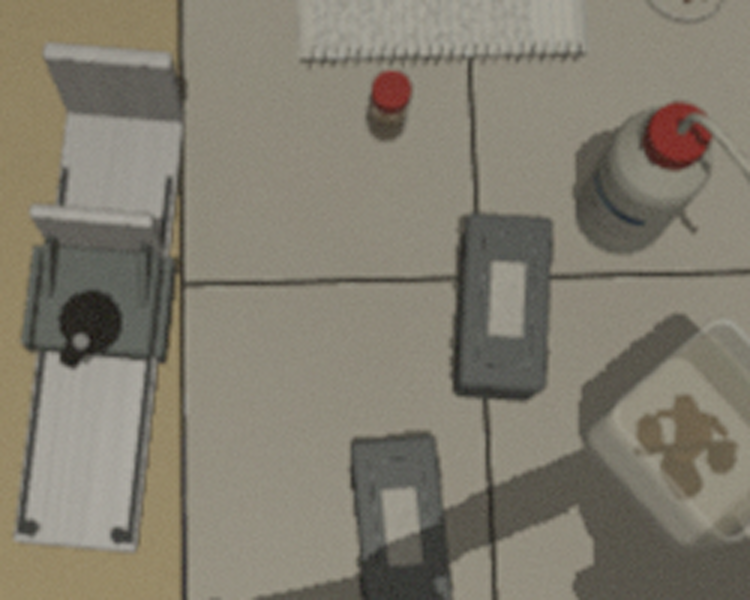

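arm_command([
  [0.21, 0.35, 0.1, -0.18],
  [0.21, 0.35, 0.1, -0.18],
  [0.21, 0.35, 0.1, -0.18],
  [0.21, 0.35, 0.1, -0.18],
  [0.42, 0.7, 0.1, -0.36],
  [0.42, 0.7, 0.1, -0.36],
  [0.42, 0.7, 0.1, -0.36],
  [0.42, 0.7, 0.1, -0.36],
])

```text
time: 0.82
tool_pos: [0.4046, -0.2269, 0.2508]
ee_rot: [3.141, 0.0, -0.297]
wrist_force: [0.9, -0.5, 0.9]
width: 0.0941
finger_force: 0.0
```

```bash
python3 - <<'E'
from h import *
P=[onz('top',*p,.012) for p in ((225.3,290),(264.7,292.7),(241.7,147.3),(280.7,150))]
print(np.array(P).round(4)); a=(P[0]+P[1])/2;b=(P[2]+P[3])/2; print(a,b,np.linalg.norm(b-a),np.linalg.norm(P[0]-P[1]),np.arctan2(*(b-a)[1::-1]))
print(robot.get_obs()['tool_pos'],robot.get_obs()['ee_rot'])
E
```

```text
[[ 0.3995 -0.0777  0.012 ]
 [ 0.3924 -0.1574  0.012 ]
 [ 0.7035 -0.1081  0.012 ]
 [ 0.6953 -0.1916  0.012 ]]
[ 0.39595512 -0.11759221  0.012     ] [ 0.69941826 -0.14985109  0.012     ] 0.30517292576219335 0.08001655154666665 -0.105904716123784
[ 0.4046273  -0.22689687  0.2507772 ] [ 3.14106386e+00  2.14719747e-04 -2.96898252e-01]
```

arm_command([
  [0.19, 0.18, 0, 0],
  [0.19, 0.18, 0, 0],
  [0.19, 0.18, 0, 0],
  [0.19, 0.18, 0, 0],
  [0.19, 0.18, 0, 0],
  [0.19, 0.18, 0, 0],
])

```text
time: 1.32
tool_pos: [0.499, -0.1382, 0.2504]
ee_rot: [3.141, 0.001, -0.29]
wrist_force: [0.5, -0.2, 0.0]
width: 0.094
finger_force: 0.0
```

```bash
python3 - <<'E'
from h import *
o,_=snap('wrist','w1.png'); json.dump([list(o['tool_pos']),list(o['ee_rot'])],open('w1.json','w')); print(o['tool_pos'],o['ee_rot'],o['time'])
E
```

```text
[ 0.4990422  -0.13821205  0.25042974] [ 3.14076555e+00  1.49489691e-03 -2.90385595e-01] 1.3167
```

View pics/w1.png

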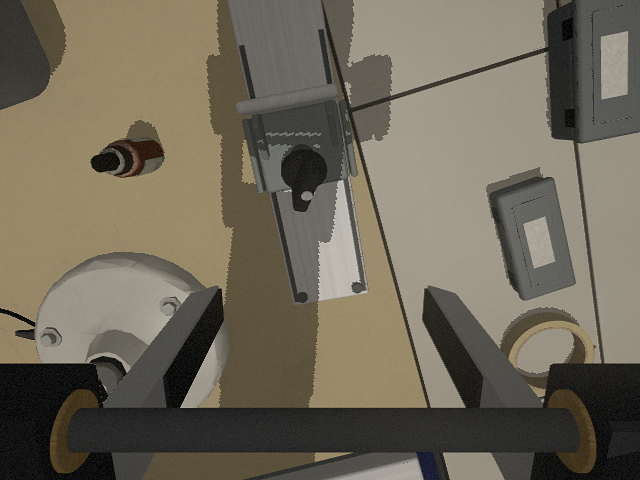

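The wrist view shows the knob flange at (303,168), the wing running down to about (302,208) with a grey dot at (307,196), the stop's top edge from (238,105) to (335,88), and the bar's near corners at (293,303) and (368,293).

```bash
cat >> h.py <<'E'
def ob(j):
    a=json.load(open(j)); return dict(tool_pos=np.array(a[0]),ee_rot=np.array(a[1]))
def tri(r1,r2):
    A=[];b=[]
    for p,d in (r1,r2):
        d=d/np.linalg.norm(d); M=np.eye(3)-np.outer(d,d); A.append(M); b.append(M@p)
    X=np.linalg.lstsq(np.vstack(A),np.hstack(b),rcond=None)[0]
    return X,[np.linalg.norm(M@X-v) for M,v in zip(A,b)]
E
python3 - <<'E'
from h import *
im=cv2.imread('pics/w1.png'); c=im[70:230,210:400]; cv2.imwrite('pics/c2.png',cv2.resize(cv2.convertScaleAbs(c,alpha=1.6,beta=10),None,fx=3.7,fy=3.7,interpolation=cv2.INTER_CUBIC))
o=ob('w1.json')
P=[onz('wrist',*p,.012,o) for p in ((293,303),(368,293))]; print(P,np.linalg.norm(P[0]-P[1]),(P[0]+P[1])/2)
print('dot',tri(ray('wrist',307,196,o),ray('top',246.7,223.7)))
print('stop edge',[onz('wrist',*p,.094,o) for p in ((238,105),(335,88))])
E
```

```text
[array([ 0.40353915, -0.07760293,  0.012     ]), array([ 0.39140267, -0.15910041,  0.012     ])] 0.08239620150292488 [ 0.39747091 -0.11835167  0.012     ]
dot (array([ 0.52147765, -0.13146692,  0.07574369]), [np.float64(0.0011654502707119068), np.float64(0.0011654502707115946)])
stop edge [array([ 0.60679109, -0.10443631,  0.094     ]), array([ 0.59726113, -0.17893185,  0.094     ])]
```

View pics/c2.png

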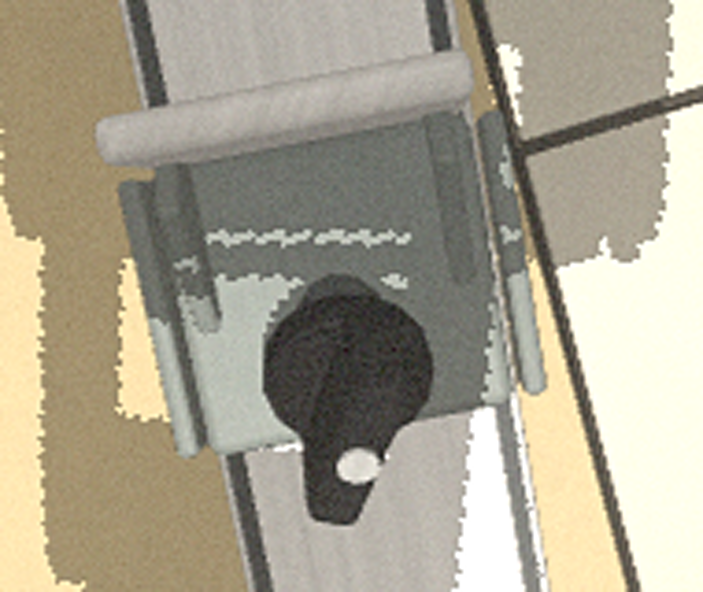

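The crop shows the dot on the wing's outer end at crop (358,465), with the lower wing tip at about (333,522). I'll boost the dark tones to read the wing's edges.

```bash
python3 - <<'E'
from h import *
im=cv2.imread('pics/w1.png'); c=im[130:220,260:350].astype(float); c=np.clip((cv2.GaussianBlur(c,(0,0),.7)-8)*6,0,255).astype(np.uint8); cv2.imwrite('pics/c3.png',cv2.resize(c,None,fx=6,fy=6,interpolation=cv2.INTER_CUBIC))
o=ob('w1.json'); t=-.106; C=np.array([[np.cos(t),-np.sin(t),0],[np.sin(t),np.cos(t),0],[0,0,1]]); O=np.array([.531,-.1323,0])
s,c5=np.sin(np.radians(35)),np.cos(np.radians(35)); ax=np.array([-s,0,c5]); e1=np.array([c5,0,s])
top=C.T@(np.array([.5215,-.1315,.0757])-O)
q=lambda p:((np.array(proj('wrist',O+C@p,o))-[260,130])*6).round()
print(top,'flange',q(top-ax*.037))
for th in (.7,.9,1.1,1.3):
    f=th-.7; w=np.cos(f)*e1-np.sin(f)*np.array([0,1,0]); print(th,q(top+.023*w),q(top-.023*w))
E
```

```text
[-0.00953132 -0.00020961  0.0757    ] flange [255. 229.]
0.7 [244. 281.] [303. 507.]
0.9 [278. 278.] [272. 510.]
1.1 [311. 279.] [242. 509.]
1.3 [343. 286.] [213. 504.]
```

View pics/c3.png

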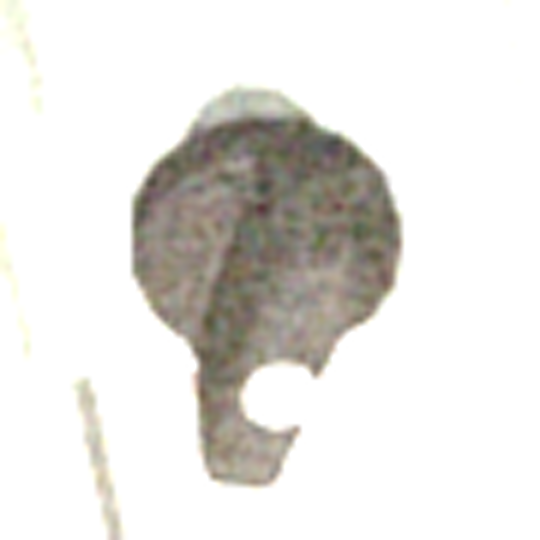

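The wing edges fit a knob angle of about 1.1 rad, so it is tight. The grip point is near world (0.527,-0.132), with its z at about 0.067. I'll go down straddling it.

arm_command([
  [0.056, 0.012, -0.08, -0.072],
  [0.056, 0.012, -0.16, -0.072],
  [0.056, 0.012, -0.24, -0.072],
  [0.056, 0.012, -0.31, -0.072],
  [0.056, 0.012, -0.36, -0.072],
  [0.056, 0.012, -0.39, -0.072],
  [0.056, 0.012, -0.39, -0.072],
  [0.056, 0.012, -0.39, -0.072],
], claw=0.4)

```text
time: 2.03
tool_pos: [0.5261, -0.1335, 0.0556]
ee_rot: [3.141, 0.002, -0.445]
wrist_force: [-0.8, -0.4, -0.2]
width: 0.0565
finger_force: 0.0
```

arm_command([
  [0, 0, 0, 0],
  [0, 0, 0, 0],
  [0, 0, 0, 0],
  [0, 0, 0, 0],
  [0, 0, 0, 0],
  [0, 0, 0, 0],
], claw=1)

```text
time: 2.53
tool_pos: [0.5281, -0.1315, 0.0566]
ee_rot: [-3.14, -0.001, -0.442]
wrist_force: [1.3, 2.1, 1.2]
width: 0.0199
finger_force: 14.9
```

arm_command([
  [0, 0, 0, 0.03],
  [0, 0, 0, 0.07],
  [0, 0, 0, 0.11],
  [0, 0, 0, 0.15],
  [0, 0, 0, 0.19],
  [0, 0, 0, 0.23],
  [0, 0, 0, 0.27],
  [0, 0, 0, 0.29],
])

```text
time: 3.2
tool_pos: [0.5286, -0.1324, 0.0568]
ee_rot: [3.14, -0.003, 0.167]
wrist_force: [0.7, 0.3, 0.9]
width: 0.0153
finger_force: 32.8
```

arm_command([
  [0, 0, 0, 0],
  [0, 0, 0, 0],
  [0, 0, 0, 0],
])

```text
time: 3.45
tool_pos: [0.5286, -0.1324, 0.0568]
ee_rot: [3.14, -0.003, 0.164]
wrist_force: [1.5, 0.9, 2.7]
width: 0.0157
finger_force: 32.4
```

arm_command([
  [-0.02, 0.002, 0, 0],
  [-0.04, 0.004, 0, 0],
  [-0.06, 0.006, 0, 0],
  [-0.08, 0.009, 0, 0],
  [-0.1, 0.011, 0, 0],
  [-0.12, 0.013, 0, 0],
  [-0.13, 0.014, 0, 0],
  [-0.13, 0.014, 0, 0],
])

```text
time: 4.12
tool_pos: [0.4604, -0.1249, 0.0567]
ee_rot: [-3.142, 0.001, 0.165]
wrist_force: [-1.0, 2.3, 7.9]
width: 0.0156
finger_force: 32.6
```

arm_command([
  [0, 0, 0, 0],
  [0, 0, 0, 0],
  [0, 0, 0.06, 0],
  [0, 0, 0.14, 0],
  [0, 0, 0.22, 0],
  [0, 0, 0.3, 0],
  [0, 0, 0.38, 0],
  [0, -0.08, 0.42, -0.06],
], claw=0)

```text
time: 4.78
tool_pos: [0.463, -0.1586, 0.2698]
ee_rot: [-3.141, -0.005, 0.047]
wrist_force: [0.9, -0.3, 0.5]
width: 0.0652
finger_force: 0.0
```

arm_command([
  [-0.02, -0.08, 0, -0.06],
  [-0.02, -0.16, 0, -0.06],
  [-0.02, -0.2, 0, -0.06],
  [-0.02, -0.2, 0, -0.06],
  [-0.02, -0.2, 0, -0.06],
  [-0.02, -0.2, 0, -0.06],
])

```text
time: 5.28
tool_pos: [0.4517, -0.2614, 0.2634]
ee_rot: [-3.14, 0.003, -0.085]
wrist_force: [0.7, -0.8, -0.1]
width: 0.0938
finger_force: 0.0
```

```bash
python3 - <<'E'
from h import *
o,_=snap('wrist','w2.png'); json.dump([list(o['tool_pos']),list(o['ee_rot'])],open('w2.json','w')); print(o['tool_pos'],o['ee_rot'],o['time'],abs(o['qvel']).max())
im=cv2.imread('pics/w2.png'); cv2.imwrite('pics/w2b.png',cv2.resize(cv2.convertScaleAbs(im,alpha=1.4,beta=10),(800,600),interpolation=cv2.INTER_CUBIC))
E
```

```text
[ 0.45171764 -0.26136145  0.26339561] [-3.13958095e+00  2.86241063e-03 -8.46836962e-02] 5.2833 0.0206448713640802
```

View pics/w2b.png

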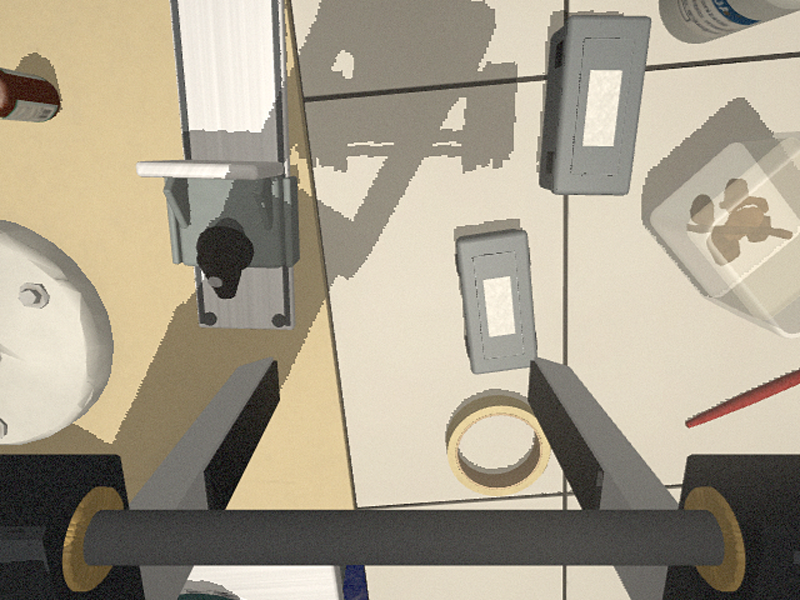

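In the 800x600 view the deep case's top corners are about (564,13), (650,17), (632,194) and (553,192), with its label centre at (601,109). The shallow case's label is at (500,306). The stop is drawn well back.

```bash
python3 - <<'E'
from h import *
o=ob('w2.json'); im=cv2.imread('pics/w2.png'); hsv=cv2.cvtColor(im,cv2.COLOR_BGR2HSV); g=im.max(2).astype(int)
top=cv2.imread('pics/top0.png')
def lab(n,box,z,o,im):
    x0,x1,y0,y1=box; c=im[y0:y1,x0:x1]; gr=cv2.cvtColor(c,cv2.COLOR_BGR2GRAY); t,m=cv2.threshold(gr,0,255,cv2.THRESH_OTSU)
    k=max(cv2.findContours(m,0,1)[0],key=cv2.contourArea); b=cv2.boxPoints(cv2.minAreaRect(k))+[x0,y0]
    P=np.array([onz(n,*p,z,o) for p in b]); e=P[1]-P[0];f=P[2]-P[1]; L=e if np.linalg.norm(e)>np.linalg.norm(f) else f
    print(n,'label',P.mean(0).round(4),'sides',np.linalg.norm(e).round(4),np.linalg.norm(f).round(4),'yaw',np.arctan(L[1]/L[0]).round(3))
lab('wrist',(456,505,45,128),.0515,o,im); lab('wrist',(380,418,212,278),.0285,o,im)
lab('top',(379,399,192,228),.0515,None,top)
def corners(n,ps,z,s):
    P=np.array([onz(n,p[0]*s,p[1]*s,z,o) for p in ps]); print('corners',P.mean(0).round(4),[np.linalg.norm(P[i]-P[i-1]).round(4) for i in range(4)],'yaw',[np.arctan2(*(a-b)[1::-1]).round(3) for a,b in((P[0],P[3]),(P[1],P[2]))])
corners('wrist',[(564,13),(650,17),(632,194),(553,192)],.0515,.8)
corners('wrist',[(469,232),(527,230),(537,369),(480,373)],.0285,.8)
P=[onz('wrist',*(np.array(p)*.8),.094,o) for p in((138,164),(285,166))]; print('stop top front edge',P)
P=[onz('wrist',*(np.array(p)*.8),.012,o) for p in((200,328),(292,328))]; print('bar near',P,np.linalg.norm(P[0]-P[1]))
P=[onz('wrist',*(np.array(p)*.8),.012,o) for p in((172,0),(278,0))]; print('bar far',P,np.linalg.norm(P[0]-P[1]))
E
```

```text
wrist label [ 0.5496 -0.4108  0.0515] sides 0.0516 0.0219 yaw -0.104
wrist label [ 0.4024 -0.3376  0.0285] sides 0.0221 0.051 yaw 0.069
top label [ 0.5505 -0.4083  0.0515] sides 0.0219 0.0491 yaw -0.052
corners [ 0.5499 -0.4093  0.0515] [np.float64(0.1179), np.float64(0.0581), np.float64(0.1169), np.float64(0.0583)] yaw [np.float64(-0.066), np.float64(-0.063)]
corners [ 0.4045 -0.3415  0.0285] [np.float64(0.1228), np.float64(0.0461), np.float64(0.121), np.float64(0.0491)] yaw [np.float64(0.028), np.float64(0.054)]
stop top front edge [array([ 0.53933305, -0.09745127,  0.094     ]), array([ 0.53002066, -0.19204769,  0.094     ])]
bar near [array([ 0.3997444 , -0.07916359,  0.012     ]), array([ 0.39293586, -0.15941535,  0.012     ])] 0.0805400587520648
bar far [array([ 0.65326835, -0.10858803,  0.012     ]), array([ 0.64662793, -0.18629142,  0.012     ])] 0.07798661495933012
```

```bash
python3 - <<'E'
from h import *
X=tri(ray('top',445.7,155),ray('scene',220,157)); print(X)
for z in (.17,.18,.19): print(onz('top',445.7,155,z))
E
```

```text
(array([ 0.62400576, -0.5003598 ,  0.14516468]), [np.float64(0.0006543359600348741), np.float64(0.0006543359600353306)])
[ 0.61520668 -0.49288535  0.17      ]
[ 0.61138858 -0.48978711  0.18      ]
[ 0.60757047 -0.48668886  0.19      ]
```

arm_command([
  [0.05, -0.08, 0, 0.007],
  [0.1, -0.16, 0, 0.007],
  [0.14, -0.23, 0, 0.007],
  [0.173, -0.295, -0.04, 0.007],
  [0.173, -0.295, -0.12, 0.007],
  [0.173, -0.295, -0.2, 0.007],
  [0.173, -0.295, -0.26, 0.007],
  [0.173, -0.295, -0.26, 0.007],
])

```text
time: 6.0
tool_pos: [0.5356, -0.4049, 0.124]
ee_rot: [-3.13, 0.015, -0.068]
wrist_force: [-0.5, -0.3, -1.0]
width: 0.0941
finger_force: 0.0
```

arm_command([
  [0, 0, -0.05, 0],
  [0, 0, -0.1, 0],
  [0, 0, -0.15, 0],
  [0, 0, -0.19, 0],
  [0, 0, -0.216, 0],
  [0, 0, -0.216, 0],
  [0, 0, -0.216, 0],
])

```text
time: 6.58
tool_pos: [0.5397, -0.4096, 0.028]
ee_rot: [3.141, -0.001, -0.07]
wrist_force: [0.2, 0.1, 0.7]
width: 0.0941
finger_force: 0.0
```

arm_command([
  [0, 0, 0, 0],
  [0, 0, 0, 0],
  [0, 0, 0, 0],
  [0, 0, 0, 0],
  [0, 0, 0, 0],
  [0, 0, 0, 0],
  [0, 0, 0, 0],
], claw=1)

```text
time: 7.17
tool_pos: [0.5391, -0.4092, 0.0272]
ee_rot: [-3.14, -0.0, -0.071]
wrist_force: [0.5, 2.1, 2.5]
width: 0.0575
finger_force: 29.9
```

arm_command([
  [0, 0, 0.02, 0],
  [0, 0, 0.06, 0],
  [0, 0, 0.12, 0],
  [0, 0, 0.18, 0],
  [0, 0, 0.24, 0],
  [0, 0, 0.3, 0],
  [0, 0, 0.34, 0],
  [0, 0, 0.34, 0],
])

```text
time: 7.83
tool_pos: [0.5405, -0.4119, 0.2033]
ee_rot: [3.134, -0.008, -0.071]
wrist_force: [1.0, 0.2, -1.3]
width: 0.0577
finger_force: 29.9
```

arm_command([
  [0.02, 0.06, 0, -0.018],
  [0.05, 0.13, 0, -0.018],
  [0.07, 0.2, 0, -0.018],
  [0.09, 0.27, 0, -0.018],
  [0.12, 0.34, 0, -0.018],
  [0.14, 0.42, 0, -0.018],
  [0.16, 0.49, 0, -0.018],
  [0.172, 0.533, 0, -0.018],
])

```text
time: 8.5
tool_pos: [0.6247, -0.1391, 0.1937]
ee_rot: [-3.139, 0.004, -0.105]
wrist_force: [-0.3, -0.5, -3.4]
width: 0.0576
finger_force: 29.9
```

arm_command([
  [0, 0, 0, 0],
  [0, 0, 0, 0],
  [0, 0, 0, 0],
  [0, 0, 0, 0],
  [0, 0, 0, 0],
])

```text
time: 8.92
tool_pos: [0.6244, -0.1449, 0.1959]
ee_rot: [3.141, 0.001, -0.11]
wrist_force: [-0.4, -0.7, -2.2]
width: 0.0578
finger_force: 29.9
```

```bash
python3 - <<'E'
from h import *
o,_=snap('wrist','w3.png'); json.dump([list(o['tool_pos']),list(o['ee_rot'])],open('w3.json','w')); print(o['tool_pos'],o['ee_rot'],o['time'],o['width'],o['wrist_force'],o['wrist_torque'])
E
```

```text
[ 0.62441569 -0.14485552  0.19588276] [ 3.14125724e+00  1.05650141e-03 -1.10407205e-01] 8.9167 0.057773586910705305 [-0.40235093 -0.65330889 -2.21808508] [ 0.05083693  0.07057413 -0.04263146]
```

View pics/w3.png

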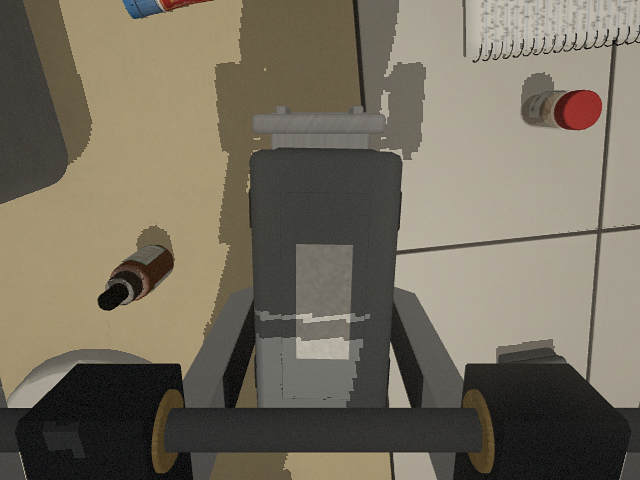

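The case is held between the fingers with its front edge at row 153. The backstop's top edge runs from (254,131) to (385,131), and the vial is clear at (570,110).

```bash
python3 - <<'E'
from h import *
o=ob('w3.json'); z=o['tool_pos'][2]+.0243
A=[onz('wrist',*p,z,o) for p in((250,157),(402,157),(254,408),(391,408))]; Bk=[onz('wrist',*p,.106,o) for p in((254,132),(385,131))]
print(np.round(A,4),np.linalg.norm(A[0]-A[1])); print(np.round(Bk,4),np.linalg.norm(Bk[0]-Bk[1]))
d=np.array([np.cos(-.108),np.sin(-.108),0]);n=np.array([-d[1],d[0],0]);O=np.array([.5308,-.1325,0])
for P in [(A[0]+A[1])/2,(Bk[0]+Bk[1])/2,(A[2]+A[3])/2,o['tool_pos']]: print('cradle xy',(P-O)@d,(P-O)@n)
E
```

```text
[[ 0.6959 -0.1272  0.2202]
 [ 0.6897 -0.1823  0.2202]
 [ 0.5888 -0.1117  0.2202]
 [ 0.5822 -0.1714  0.2202]] 0.055471331799787645
[[ 0.7036 -0.1118  0.106 ]
 [ 0.6952 -0.1931  0.106 ]] 0.0817546465262026
cradle xy 0.16345259380922927 -0.004650932296814594
cradle xy 0.16976336577051834 -0.0016287144169698543
cradle xy 0.05535351535605236 -0.0030728560193534014
cradle xy 0.09440205515170666 -0.0021926835068403067
```

arm_command([
  [0, 0.004, -0.04, 0],
  [0, 0.004, -0.1, 0],
  [0, 0.004, -0.16, 0],
  [0, 0.004, -0.22, 0],
  [0, 0.004, -0.26, 0],
  [0, 0.004, -0.285, 0],
  [0, 0.004, -0.285, 0],
  [0, 0.004, -0.285, 0],
])

```text
time: 9.63
tool_pos: [0.6249, -0.142, 0.0541]
ee_rot: [3.142, 0.0, -0.109]
wrist_force: [0.9, -1.7, -2.9]
width: 0.0579
finger_force: 29.9
```

arm_command([
  [0, 0, -0.006, 0],
  [0, 0, -0.012, 0],
  [0, 0, -0.016, 0],
  [0, 0, -0.02, 0],
  [0, 0, -0.02, 0],
])

```text
time: 10.05
tool_pos: [0.6249, -0.1413, 0.0442]
ee_rot: [3.141, -0.0, -0.108]
wrist_force: [0.0, -0.1, -2.8]
width: 0.058
finger_force: 29.9
```

arm_command([
  [0, -0.002, -0.002, 0],
  [0, -0.002, -0.004, 0],
  [0, -0.002, -0.004, 0],
  [0, -0.002, -0.004, 0],
])

```text
time: 10.38
tool_pos: [0.6251, -0.1426, 0.0427]
ee_rot: [3.141, -0.001, -0.108]
wrist_force: [-0.7, -0.7, -1.2]
width: 0.0577
finger_force: 29.9
```

arm_command([
  [0, 0, 0, 0],
  [0, 0, 0, 0],
  [0, 0, 0, 0],
  [0, 0, 0.05, 0],
  [0, 0, 0.12, 0],
  [0, 0, 0.2, 0],
  [0, 0, 0.28, 0],
  [0, 0, 0.35, 0],
], claw=0)

```text
time: 11.05
tool_pos: [0.6253, -0.1424, 0.2204]
ee_rot: [3.141, -0.003, -0.108]
wrist_force: [1.3, 0.0, 0.8]
width: 0.0939
finger_force: 0.0
```

arm_command([
  [-0.1, -0.01, 0.05, 0],
  [-0.16, -0.02, 0.05, 0],
  [-0.2, -0.03, 0.05, 0],
  [-0.2, -0.03, 0.05, 0],
  [-0.2, -0.03, 0.05, 0],
  [-0.2, -0.03, 0.05, 0],
  [-0.2, -0.03, 0.05, 0],
])

```text
time: 11.63
tool_pos: [0.5257, -0.1572, 0.2415]
ee_rot: [-3.141, 0.0, -0.108]
wrist_force: [0.7, -0.4, 0.2]
width: 0.0935
finger_force: 0.0
```

```bash
python3 - <<'E'
from h import *
o,_=snap('wrist','w4.png'); json.dump([list(o['tool_pos']),list(o['ee_rot'])],open('w4.json','w')); print(o['tool_pos'],o['ee_rot'],o['time'])
im=cv2.imread('pics/w4.png'); cv2.imwrite('pics/w4b.png',cv2.resize(cv2.convertScaleAbs(im[:400],alpha=1.8,beta=10),(800,500),interpolation=cv2.INTER_CUBIC))
E
```

```text
[ 0.52568943 -0.15716968  0.24146733] [-3.14124054e+00  4.77325061e-04 -1.07778890e-01] 11.6333
```

View pics/w4b.png

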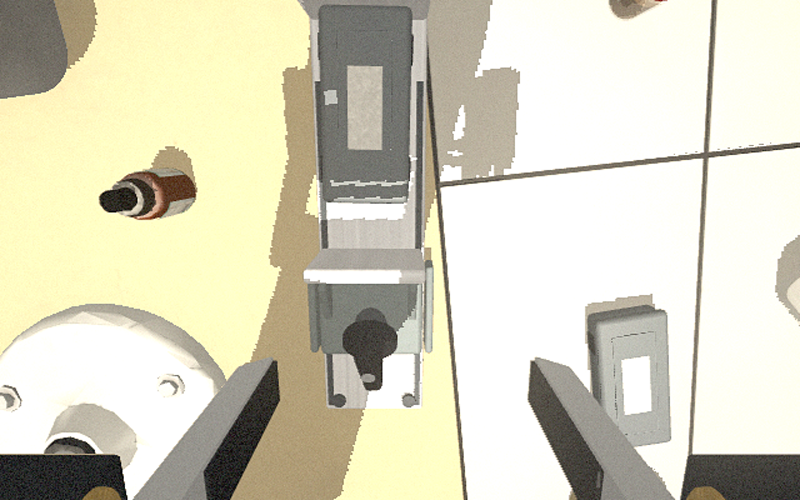

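The deep case stands on the bar with its label centre at about (364,107). The stop is at row 270 and the knob at (370,340).

```bash
python3 - <<'E'
from h import *
o=ob('w4.json'); k=.8
d=np.array([np.cos(-.108),np.sin(-.108),0]);n=np.array([-d[1],d[0],0]);O=np.array([.5308,-.1325,0])
cc=lambda P:np.round([(P-O)@d,(P-O)@n],4)
for nm,z,ps in (('deep top corners TL TR BR BL',.067,[(319,6),(411,6),(408,200),(325,200)]),('label',.067,[(348,66),(382,66),(381,149),(347,149)]),('bar near',.012,[(327,407),(424,408)]),('bar mid',.012,[(322,225),(424,225)]),('stop top edge',.094,[(304,278),(304,268),(427,272)]),('dot',.0757,[(368,378)]),('shal label',.0285,[(622,357),(648,356),(652,413),(626,415)])):
    P=np.array([onz('wrist',p[0]*k,p[1]*k,z,o) for p in ps]); print(nm,[list(cc(p)) for p in P],'mean',cc(P.mean(0)),P.mean(0).round(4))
E
```

```text
deep top corners TL TR BR BL [[np.float64(0.1638), np.float64(0.0248)], [np.float64(0.1638), np.float64(-0.0309)], [np.float64(0.048), np.float64(-0.0294)], [np.float64(0.048), np.float64(0.0261)]] mean [ 0.1059 -0.0024] [ 0.6358 -0.1463  0.067 ]
label [[np.float64(0.1304), np.float64(0.0082)], [np.float64(0.1304), np.float64(-0.013)], [np.float64(0.0807), np.float64(-0.0118)], [np.float64(0.0807), np.float64(0.0104)]] mean [ 0.1055 -0.0015] [ 0.6356 -0.1454  0.067 ]
bar near [[np.float64(-0.1339), np.float64(0.04)], [np.float64(-0.1349), np.float64(-0.0443)]] mean [-0.1344 -0.0021] [ 0.3969 -0.1201  0.012 ]
bar mid [[np.float64(0.0239), np.float64(0.0374)], [np.float64(0.0239), np.float64(-0.0425)]] mean [ 0.0239 -0.0026] [ 0.5543 -0.1376  0.012 ]
stop top edge [[np.float64(0.0009), np.float64(0.0378)], [np.float64(0.0075), np.float64(0.0374)], [np.float64(0.0049), np.float64(-0.0415)]] mean [0.0044 0.0112] [ 0.5364 -0.1218  0.094 ]
dot [[np.float64(-0.0775), np.float64(-0.0008)]] mean [-0.0775 -0.0008] [ 0.4536 -0.1249  0.0757]
shal label [[np.float64(-0.0806), np.float64(-0.2035)], [np.float64(-0.0797), np.float64(-0.2244)], [np.float64(-0.131), np.float64(-0.2346)], [np.float64(-0.1328), np.float64(-0.213)]] mean [-0.106  -0.2189] [ 0.4018 -0.3387  0.0285]
```

arm_command([
  [-0.05, -0.07, 0, 0.04],
  [-0.1, -0.14, 0, 0.083],
  [-0.15, -0.22, 0, 0.083],
  [-0.2, -0.29, -0.04, 0.083],
  [-0.247, -0.362, -0.1, 0.083],
  [-0.247, -0.362, -0.18, 0.083],
  [-0.247, -0.362, -0.26, 0.083],
  [-0.247, -0.362, -0.28, 0.083],
])

```text
time: 12.35
tool_pos: [0.3992, -0.3379, 0.0965]
ee_rot: [-3.136, 0.005, 0.063]
wrist_force: [0.1, 0.0, -0.2]
width: 0.094
finger_force: 0.0
```

arm_command([
  [0, 0, 0, 0],
  [0, 0, 0, 0],
  [0, 0, 0, 0],
])

```text
time: 12.6
tool_pos: [0.4029, -0.3391, 0.1039]
ee_rot: [3.139, -0.002, 0.066]
wrist_force: [0.6, -0.3, 1.0]
width: 0.0941
finger_force: 0.0
```

arm_command([
  [0, 0.002, -0.05, 0],
  [0, 0.002, -0.1, 0],
  [0, 0.002, -0.14, 0],
  [0, 0.002, -0.17, 0],
  [0, 0.002, -0.185, 0],
  [0, 0.002, -0.19, 0],
  [0, 0.002, -0.192, 0],
  [0, 0.002, -0.192, 0],
])

```text
time: 13.27
tool_pos: [0.4027, -0.3384, 0.0079]
ee_rot: [3.139, -0.002, 0.066]
wrist_force: [0.8, 0.3, 0.3]
width: 0.0941
finger_force: 0.0
```

arm_command([
  [0, 0, 0, 0],
  [0, 0, 0, 0],
  [0, 0, 0, 0],
  [0, 0, 0, 0],
  [0, 0, 0, 0],
  [0, 0, 0, 0],
  [0, 0, 0, 0],
], claw=1)

```text
time: 13.85
tool_pos: [0.4014, -0.3373, 0.0062]
ee_rot: [-3.141, 0.0, 0.065]
wrist_force: [0.0, 1.1, 0.7]
width: 0.0581
finger_force: 30.0
```

arm_command([
  [0, 0, 0.02, 0],
  [0, 0, 0.07, 0],
  [0, 0, 0.14, 0],
  [0, 0, 0.21, 0],
  [0, 0, 0.28, 0],
  [0, 0, 0.34, 0],
  [0, 0, 0.386, 0],
  [0, 0, 0.386, 0],
])

```text
time: 14.52
tool_pos: [0.4034, -0.3395, 0.2061]
ee_rot: [3.132, -0.008, 0.066]
wrist_force: [-0.1, -1.2, -2.0]
width: 0.058
finger_force: 30.0
```

arm_command([
  [0.06, 0.048, 0, -0.01],
  [0.12, 0.096, 0, -0.02],
  [0.18, 0.144, 0, -0.04],
  [0.24, 0.192, 0, -0.06],
  [0.3, 0.24, 0, -0.08],
  [0.36, 0.29, 0, -0.083],
  [0.42, 0.34, 0, -0.083],
  [0.467, 0.383, 0, -0.083],
])

```text
time: 15.18
tool_pos: [0.6359, -0.1435, 0.1961]
ee_rot: [-3.14, 0.004, -0.107]
wrist_force: [0.6, -0.2, -1.9]
width: 0.0579
finger_force: 30.0
```

arm_command([
  [0, 0, 0, 0],
  [0, 0, 0, 0],
  [0, 0, 0, 0],
  [0, 0, 0, 0],
])

```text
time: 15.52
tool_pos: [0.6338, -0.1469, 0.1983]
ee_rot: [3.141, 0.002, -0.11]
wrist_force: [-1.0, 0.2, -2.1]
width: 0.0579
finger_force: 30.0
```

```bash
python3 - <<'E'
from h import *
o,im=snap('wrist','w5.png'); json.dump([list(o['tool_pos']),list(o['ee_rot'])],open('w5.json','w')); print(o['tool_pos'],o['ee_rot'],o['time'],o['width'],o['wrist_force'])
d=np.array([np.cos(-.108),np.sin(-.108),0]);n=np.array([-d[1],d[0],0]);O=np.array([.5308,-.1325,0])
cc=lambda P:np.round([(P-O)@d,(P-O)@n],4)
print('tool',cc(o['tool_pos']))
c=cv2.cvtColor(im,cv2.COLOR_RGB2GRAY); z=o['tool_pos'][2]+.0215
t,m=cv2.threshold(cv2.GaussianBlur(c[200:400,262:390],(3,3),0),0,255,cv2.THRESH_OTSU)
k=max(cv2.findContours(m,0,1)[0],key=cv2.contourArea); b=cv2.boxPoints(cv2.minAreaRect(k))+[262,200]; print(b.round(),cv2.contourArea(k))
P=np.array([onz('wrist',*p,z,o) for p in b]); print('label',[list(cc(p)) for p in P],cc(P.mean(0)))
E
```

```text
[ 0.63383346 -0.14688405  0.19825893] [ 3.14124534e+00  1.73470065e-03 -1.09758500e-01] 15.5167 0.05792387365817052 [-1.01749631  0.2195141  -2.08681834]
tool [ 0.104  -0.0032]
[[262. 265.]
 [368. 265.]
 [368. 399.]
 [262. 399.]] 9783.5
label [[np.float64(0.1304), np.float64(0.02)], [np.float64(0.1303), np.float64(-0.0225)], [np.float64(0.0674), np.float64(-0.0243)], [np.float64(0.0675), np.float64(0.0227)]] [ 0.0989 -0.001 ]
```

View pics/w5.png

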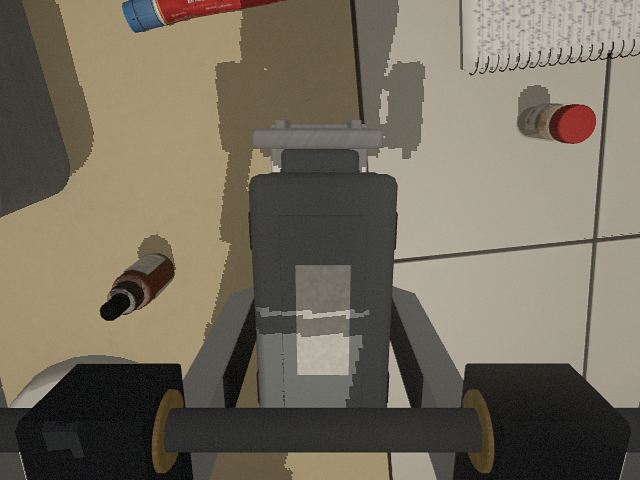

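The shallow case is held squarely, with its label at (296–351, 265–375). The deep case below shows its front edge from (282,150) to (358,150). The backstop edge is at row 147.

```bash
python3 - <<'E'
from h import *
o=ob('w5.json'); z=o['tool_pos'][2]+.0215
d=np.array([np.cos(-.108),np.sin(-.108),0]);n=np.array([-d[1],d[0],0]);O=np.array([.5308,-.1325,0])
cc=lambda P:np.round([(P-O)@d,(P-O)@n],4).tolist()
for nm,zz,ps in (('label',z,[(296,265),(351,265),(350,375),(297,375)]),('front',z,[(250,178),(397,178)]),('sides mid',z,[(253,270),(394,270)]),('deep front',.067,[(282,150),(358,150)]),('backstop',.106,[(254,147),(382,147)])):
    P=np.array([onz('wrist',*p,zz,o) for p in ps]); print(nm,[cc(p) for p in P],'mean',cc(P.mean(0)))
E
```

```text
label [[0.1304, 0.0064], [0.1303, -0.0156], [0.0797, -0.0161], [0.0797, 0.007]] mean [0.105, -0.0046]
front [[0.1651, 0.023], [0.165, -0.0324]] mean [0.1651, -0.0047]
sides mid [[0.1283, 0.0237], [0.1281, -0.033]] mean [0.1282, -0.0046]
deep front [[0.1653, 0.025], [0.1652, -0.0304]] mean [0.1653, -0.0027]
backstop [[0.1698, 0.0391], [0.1696, -0.0423]] mean [0.1697, -0.0016]
```

arm_command([
  [0, 0.004, -0.04, 0],
  [0, 0.004, -0.1, 0],
  [0, 0.004, -0.15, 0],
  [0, 0.004, -0.19, 0],
  [0, 0.004, -0.21, 0],
  [0, 0.004, -0.22, 0],
  [0, 0.004, -0.22, 0],
  [0, 0.004, -0.22, 0],
])

```text
time: 16.23
tool_pos: [0.6355, -0.1446, 0.0906]
ee_rot: [3.141, -0.002, -0.109]
wrist_force: [0.2, -0.0, -0.7]
width: 0.0579
finger_force: 30.0
```

arm_command([
  [0, 0, -0.006, 0],
  [0, 0, -0.012, 0],
  [0, 0, -0.018, 0],
  [0, 0, -0.022, 0],
  [0, 0, -0.022, 0],
  [0, 0, -0.022, 0],
])

```text
time: 16.73
tool_pos: [0.6348, -0.1438, 0.0779]
ee_rot: [3.142, 0.0, -0.108]
wrist_force: [0.5, 0.2, -1.4]
width: 0.0578
finger_force: 30.0
```

arm_command([
  [0, -0.002, -0.001, 0],
  [0, -0.002, -0.003, 0],
  [0, -0.002, -0.003, 0],
  [0, -0.002, -0.003, 0],
])

```text
time: 17.07
tool_pos: [0.6351, -0.145, 0.0768]
ee_rot: [3.141, -0.0, -0.108]
wrist_force: [-0.1, -0.2, -1.8]
width: 0.0575
finger_force: 30.0
```

arm_command([
  [0, 0, -0.001, 0],
  [0, 0, -0.002, 0],
  [0, 0, -0.002, 0],
  [0, 0, -0.002, 0],
])

```text
time: 17.4
tool_pos: [0.6351, -0.145, 0.0767]
ee_rot: [3.141, -0.001, -0.108]
wrist_force: [-2.1, -0.7, 4.4]
width: 0.0578
finger_force: 30.0
```

Contact (+4.4 N). I'll release, rise and look.

arm_command([
  [0, 0, 0, 0],
  [0, 0, 0, 0],
  [0, 0, 0, 0],
  [0, 0, 0.04, 0],
  [0, 0, 0.1, 0],
  [0, 0, 0.18, 0],
  [0, 0, 0.26, 0],
  [0, 0, 0.31, 0],
], claw=0)

```text
time: 18.07
tool_pos: [0.636, -0.1452, 0.2351]
ee_rot: [3.14, -0.006, -0.108]
wrist_force: [-0.0, 0.0, 1.0]
width: 0.0942
finger_force: 0.0
```

arm_command([
  [-0.08, 0.008, 0.02, 0],
  [-0.16, 0.016, 0.02, 0],
  [-0.24, 0.024, 0.02, 0],
  [-0.28, 0.03, 0.02, 0],
  [-0.28, 0.03, 0.02, 0],
  [-0.28, 0.03, 0.02, 0],
  [-0.28, 0.03, 0.02, 0],
])

```text
time: 18.65
tool_pos: [0.4958, -0.13, 0.2404]
ee_rot: [3.142, -0.001, -0.108]
wrist_force: [-0.1, -0.1, -0.2]
width: 0.0942
finger_force: 0.0
```

```bash
cat >> h.py <<'E'
d=np.array([np.cos(-.108),np.sin(-.108),0]);n=np.array([-d[1],d[0],0]);O=np.array([.5308,-.1325,0])
cc=lambda P:np.round([(P-O)@d,(P-O)@n],4).tolist()
def lab(n,box,z,o,im):
    x0,x1,y0,y1=box; t,m=cv2.threshold(cv2.cvtColor(im[y0:y1,x0:x1],cv2.COLOR_RGB2GRAY),0,255,cv2.THRESH_OTSU)
    k=max(cv2.findContours(m,0,1)[0],key=cv2.contourArea); b=cv2.boxPoints(cv2.minAreaRect(k))+[x0,y0]
    P=np.array([onz(n,*p,z,o) for p in b]); e=P[1]-P[0];f=P[2]-P[1]; L=e if np.linalg.norm(e)>np.linalg.norm(f) else f
    print(n,b.mean(0).round(),'label cradle',cc(P.mean(0)),'sides',np.linalg.norm(e).round(4),np.linalg.norm(f).round(4),'yaw',np.arctan(L[1]/L[0]).round(3))
E
python3 - <<'E'
from h import *
o,im=snap('wrist','w6.png'); json.dump([list(o['tool_pos']),list(o['ee_rot'])],open('w6.json','w')); print(o['tool_pos'],o['ee_rot'],o['time'])
q=lambda x,y,z:np.array(proj('wrist',O+d*x+n*y+[0,0,z],o))
c=q(.1055,-.002,.099); r=abs(q(.1055+.04,0,.099)-c)[1]; w=abs(q(.1055,.018,.099)-c)[0]; print(c,r,w)
lab('wrist',(int(c[0]-w),int(c[0]+w),int(max(c[1]-r,0)),int(c[1]+r)),.099,o,im)
g=cv2.cvtColor(im,cv2.COLOR_RGB2GRAY).astype(int)
# dot: bright blob within knob
a=q(-.0775,0,.0757); x,y=a.astype(int); s=g[y-25:y+25,x-25:x+25]; print('dot exp',a)
print(s[::3,::3])
E
```

```text
[ 0.49579943 -0.13003629  0.24043809] [ 3.14151175e+00 -7.93339040e-04 -1.08222727e-01] 18.65
[321.74379948  33.55971519] 65.53146742557769 28.59629104564067
wrist [322.  35.] label cradle [0.1041, -0.0022] sides 0.0219 0.0445 yaw -0.098
dot exp [319.72189361 268.86735197]
[[ 68  66  23  21  31  22  31  31  31  34  33  28  36  34  38  38  35]
 [ 68  68  33  25  32  36  34  29  32  24  33  38  35  36  40  41  47]
 [ 63  66  71  29  21  35  23  31  31  39  37  29  28  37  41  30 121]
 [ 68  66  71  69  29  30  30  36  33  36  30  36  40  37  25 106 111]
 [104 104 103 103 102  91  29  32  28  30  32  31  29 187 184 185 178]
 [104 107 105 104 105 108  26  29  40  26  29  35  23 184 184 184 178]
 [106 107 102 104 103 105  44  30  35  32  40  33  25 185 185 184 180]
 [105 107 103 104 106 107  65  29  34  35  36  38  28 185 186 183 179]
 [104 109 102 107 105 104 193  56  78  74  81  36  29 186 183 184 177]
 [104 104 101 105 106  98 187  72  78  79  83  33  19 184 185 185 179]
 [106 107 104 105 102  94 185  74  35  32  37  38  28 184 184 185 180]
 [107 103 101 104 107 189 186 155  35  32  34  39  19 184 183 185 181]
 [103 104 101 107 106 182 185 182  30  31  29  31 188 186 183 183 183]
 [103 105  96 102 101 183 185 179 181 189 178 184 188 183 185 183 180]
 [105 103 101 103 104 182 185 181 183 182 177 182 187 186 184 184 181]
 [ 41 108 100 103 187 181 186 179 182 183 176 178 186 185 182 183 181]
 [ 50  47 101 103  91 181 184 179 180 184 176 180 184 184 185 184 185]]
```

arm_command([
  [-0.04, 0.005, -0.02, 0.05],
  [-0.071, 0.01, -0.06, 0.1],
  [-0.071, 0.01, -0.13, 0.13],
  [-0.071, 0.01, -0.2, 0.13],
  [-0.071, 0.01, -0.27, 0.13],
  [-0.071, 0.01, -0.33, 0.13],
  [-0.071, 0.01, -0.367, 0.13],
  [-0.071, 0.01, -0.367, 0.13],
], claw=0.4)

```text
time: 19.37
tool_pos: [0.4566, -0.1235, 0.0513]
ee_rot: [-3.136, 0.01, 0.164]
wrist_force: [0.8, 0.4, -0.4]
width: 0.0566
finger_force: 0.0
```

arm_command([
  [0, 0, 0, 0],
  [0, 0, 0, 0],
  [0, 0, 0, 0],
  [0, 0, 0, 0],
  [0, 0, 0, 0],
  [0, 0, 0, 0],
  [0, 0, 0, 0],
], claw=1)

```text
time: 19.95
tool_pos: [0.4598, -0.1246, 0.058]
ee_rot: [-3.141, -0.001, 0.163]
wrist_force: [-0.1, 3.0, 2.7]
width: 0.0155
finger_force: 29.1
```

arm_command([
  [0.015, -0.002, 0, 0],
  [0.03, -0.003, 0, 0],
  [0.045, -0.005, 0, 0],
  [0.055, -0.006, 0, 0],
  [0.064, -0.007, 0, 0],
  [0.07, -0.008, 0, 0],
  [0.07, -0.008, 0, 0],
])

```text
time: 20.53
tool_pos: [0.4964, -0.1287, 0.058]
ee_rot: [-3.142, -0.003, 0.164]
wrist_force: [0.3, 3.4, 4.8]
width: 0.0155
finger_force: 29.1
```

arm_command([
  [0.002, 0, 0, 0],
  [0.004, 0, 0, 0],
  [0.006, -0.001, 0, 0],
  [0.008, -0.001, 0, 0],
  [0.008, -0.001, 0, 0],
])

```text
time: 20.95
tool_pos: [0.4984, -0.1289, 0.0579]
ee_rot: [-3.141, 0.001, 0.164]
wrist_force: [-4.4, 3.2, 7.9]
width: 0.0154
finger_force: 29.2
```

arm_command([
  [0.002, 0, 0, 0],
  [0.004, 0, 0, 0],
  [0.006, -0.001, 0, 0],
  [0.006, -0.001, 0, 0],
])

```text
time: 21.28
tool_pos: [0.5009, -0.1292, 0.0579]
ee_rot: [-3.14, 0.002, 0.164]
wrist_force: [-5.8, 4.2, 8.7]
width: 0.0155
finger_force: 29.2
```

arm_command([
  [0.002, 0, 0, 0],
  [0.004, 0, 0, 0],
  [0.006, -0.001, 0, 0],
  [0.006, -0.001, 0, 0],
])

```text
time: 21.62
tool_pos: [0.5017, -0.1292, 0.0579]
ee_rot: [-3.138, 0.007, 0.164]
wrist_force: [-10.5, 6.3, 14.2]
width: 0.0155
finger_force: 29.3
```

arm_command([
  [0.002, 0, 0, 0],
  [0.004, 0, 0, 0],
  [0.006, -0.001, 0, 0],
  [0.006, -0.001, 0, 0],
])

```text
time: 21.95
tool_pos: [0.5018, -0.1293, 0.0578]
ee_rot: [-3.136, 0.013, 0.164]
wrist_force: [-17.1, 7.0, 18.6]
width: 0.0154
finger_force: 29.5
```

```bash
python3 - <<'E'
from h import *
o,im=snap('wrist','w7.png'); json.dump([list(o['tool_pos']),list(o['ee_rot'])],open('w7.json','w'))
print(o['tool_pos'],cc(o['tool_pos']),o['ee_rot'],o['time'],o['wrist_force'],o['wrist_torque'],o['width'])
g=cv2.cvtColor(im,cv2.COLOR_RGB2GRAY).astype(float)
T=cam('wrist',o)[3]; print('cam',T[:3,3])
# profile of brightness along cradle x on top plane of shallow case / backstop, averaged in y
def prof(z,x0,x1,ys):
    for x in np.arange(x0,x1,.001):
        v=[]
        for y in ys:
            u,w=proj('wrist',O+d*x+n*y+[0,0,z],o)
            if 0<=u<639 and 0<=w<479: v.append(g[int(round(w)),int(round(u))])
        print('%.3f:%3.0f'%(x,np.mean(v) if v else -1),end=' ')
    print()
prof(.099,.035,.06,(-.025,-.02,-.022,.018,.02)); prof(.099,.16,.185,(-.025,-.02,-.022,.018,.02))
print(proj('wrist',O+d*.05+[0,0,.099],o),proj('wrist',O+d*.17+[0,0,.099],o))
E
```

```text
[ 0.50180366 -0.12927649  0.05783161] [-0.0292, 0.0001] [-3.13590041  0.01342251  0.16416439] 21.95 [-17.08793842   7.03121289  18.56040634] [ 0.99460723  3.32789437 -0.21158805] 0.015388432263805032
cam [ 0.58462509 -0.11731829  0.23556424]
0.035: 93 0.036: 91 0.037: 95 0.038: 83 0.039: 82 0.040:115 0.041:124 0.042:129 0.043:130 0.044:132 0.045:135 0.046:138 0.047:134 0.048:129 0.049: 61 0.050: 67 0.051: 69 0.052: 76 0.053: 76 0.054: 77 0.055: 76 0.056: 76 0.057: 76 0.058: 75 0.059: 75 
0.160: -1 0.161: -1 0.162: -1 0.163: -1 0.164: -1 0.165: -1 0.166: -1 0.167: -1 0.168: -1 0.169: -1 0.170: -1 0.171: -1 0.172: -1 0.173: -1 0.174: -1 0.175: -1 0.176: -1 0.177: -1 0.178: -1 0.179: -1 0.180: -1 0.181: -1 0.182: -1 0.183: -1 0.184: -1 
(np.float64(386.2909317884831), np.float64(139.5629949678992)) (np.float64(544.6314434523314), np.float64(-363.3735924921853))
```

arm_command([
  [0, 0, 0, -0.04],
  [0, 0, 0, -0.09],
  [0, 0, 0, -0.14],
  [0, 0, 0, -0.19],
  [0, 0, 0, -0.24],
  [0, 0, 0, -0.29],
  [0, 0, 0, -0.33],
  [0, 0, 0, -0.37],
])

```text
time: 22.67
tool_pos: [0.5049, -0.1289, 0.057]
ee_rot: [3.141, 0.008, -0.612]
wrist_force: [-7.3, 3.4, 6.3]
width: 0.018
finger_force: 35.9
```

arm_command([
  [0, 0, 0, -0.02],
  [0, 0, 0, -0.04],
  [0, 0, 0, -0.04],
  [0, 0, 0, -0.04],
])

```text
time: 23.0
tool_pos: [0.5049, -0.129, 0.0571]
ee_rot: [3.14, 0.008, -0.692]
wrist_force: [-9.4, 4.2, 9.1]
width: 0.0186
finger_force: 35.4
```

arm_command([
  [-0.006, 0, 0, 0],
  [-0.006, 0, 0, 0],
  [-0.006, 0, 0, 0],
  [-0.006, 0, 0.05, 0],
  [-0.006, 0, 0.12, 0],
  [-0.006, 0, 0.2, 0],
  [-0.006, 0, 0.28, 0],
  [-0.006, 0, 0.36, 0],
], claw=0)

```text
time: 23.67
tool_pos: [0.5047, -0.1314, 0.2382]
ee_rot: [3.141, -0.001, -0.695]
wrist_force: [0.4, -0.2, 0.3]
width: 0.0689
finger_force: 0.0
```

arm_command([
  [0, 0, 0.02, 0.06],
  [0, 0, 0.02, 0.12],
  [0, 0, 0.02, 0.18],
  [0.1, -0.01, 0.02, 0.24],
  [0.1, -0.01, 0.02, 0.28],
  [0.1, -0.01, 0.02, 0.28],
  [0.1, -0.01, 0.02, 0.28],
  [0.1, -0.01, 0.02, 0.28],
])

```text
time: 24.33
tool_pos: [0.5543, -0.1361, 0.2473]
ee_rot: [3.141, -0.0, -0.11]
wrist_force: [0.3, 0.9, 0.4]
width: 0.0939
finger_force: 0.0
```

```bash
python3 - <<'E'
from h import *
o,im=snap('wrist','w8.png'); json.dump([list(o['tool_pos']),list(o['ee_rot'])],open('w8.json','w')); print(o['tool_pos'],o['ee_rot'],o['time'],o['wrist_force'],o['width'])
q=lambda x,y,z:np.array(proj('wrist',O+d*x+n*y+[0,0,z],o))
c=q(.11,-.002,.099); r=abs(q(.15,0,.099)-c)[1]; w=abs(q(.11,.018,.099)-c)[0]; print(c,r,w)
lab('wrist',(int(c[0]-w),int(c[0]+w),int(max(c[1]-r,0)),int(c[1]+r)),.099,o,im)
g=cv2.GaussianBlur(cv2.cvtColor(im,cv2.COLOR_RGB2GRAY),(0,0),.8).astype(float)
def prof(z,xs,ys,al):
    print(z,al,' '.join('%.0f:%.0f'%(1e3*a,np.mean([g[tuple(np.clip(np.round(q(*((a,b) if al=='x' else (b,a)),z)[::-1]).astype(int),0,[479,639]))] for b in (ys)])) for a in xs))
prof(.099,np.arange(.036,.058,.001),(-.025,-.02,.018,.022),'x')
prof(.099,np.arange(.16,.186,.001),(-.025,-.02,.018,.022),'x')
prof(.099,np.arange(-.04,.04,.002),np.arange(.09,.13,.01),'y')
# dark knob mask & predicted wing-end pixels
s,k=np.sin(np.radians(35)),np.cos(np.radians(35)); X=-.0775+.0443-.0015
m=(im.max(2)<50).astype(np.uint8); a=q(X,0,.0757).astype(int); sub=m[a[1]-50:a[1]+40,a[0]-40:a[0]+40]
print('dot exp',a); print('\n'.join(''.join('#' if v else '.' for v in row) for row in sub[::2]))
for th in (.5,.9,1.1,1.3,1.45):
    f=th-.7; print(th,(q(X-.023*np.cos(f)*k,.023*np.sin(f),.0757-.023*np.cos(f)*s)-a).round())
E
```

```text
[ 0.55428406 -0.13610686  0.24727998] [ 3.14095036e+00 -2.50355722e-04 -1.10296139e-01] 24.3333 [0.34371482 0.90063232 0.41381226] 0.0939297261954971
[321.84018173 114.84889725] 57.765717798997684 26.60555301894658
wrist [320. 116.] label cradle [0.1083, -0.001] sides 0.0213 0.0497 yaw -0.102
0.099 x 36:76 37:76 38:74 39:70 40:87 41:130 42:137 43:140 44:140 45:140 46:139 47:133 48:124 49:81 50:70 51:73 52:80 53:85 54:85 55:86 56:85 57:85 58:85
0.099 x 160:56 161:57 162:57 163:57 164:57 165:54 166:52 167:54 168:66 169:74 170:80 171:88 172:96 173:100 174:101 175:102 176:102 177:102 178:103 179:102 180:99 181:88 182:82 183:80 184:81 185:80
0.099 y -40:90 -38:76 -36:72 -34:88 -32:72 -30:58 -28:55 -26:57 -24:58 -22:58 -20:57 -18:57 -16:58 -14:57 -12:91 -10:99 -8:100 -6:100 -4:100 -2:102 0:100 2:101 4:101 6:102 8:102 10:71 12:57 14:58 16:57 18:58 20:57 22:58 24:56 26:51 28:59 30:83 32:93 34:93 36:85 38:84
dot exp [320 282]
#.........#.......................#############.#...............................
..........#.....................###################.............................
.......
[... 2850 characters left out ...]
..........................................................
......###.......................................................................
......##........................................................................
......###.......................................................................
......#..#......................................................................
......####......................................................................
......####......................................................................
......####......................................................................
0.5 [ 5. 14.]
0.9 [-5. 14.]
1.1 [-9. 13.]
1.3 [-14.  12.]
1.45 [-17.  11.]
```

The column sits against the backstop (edges 0.049 and about 0.168, centred within 1 mm). The wing angle reads only about 1.05–1.2 rad, so I'll regrip and tighten further.

arm_command([
  [-0.05, 0.007, 0, -0.05],
  [-0.105, 0.014, 0, -0.11],
  [-0.105, 0.014, -0.06, -0.17],
  [-0.105, 0.014, -0.13, -0.23],
  [-0.105, 0.014, -0.2, -0.277],
  [-0.105, 0.014, -0.28, -0.277],
  [-0.105, 0.014, -0.35, -0.277],
  [-0.105, 0.014, -0.382, -0.277],
], claw=0.4)

```text
time: 25.05
tool_pos: [0.4984, -0.1279, 0.0518]
ee_rot: [3.139, 0.006, -0.69]
wrist_force: [-0.7, 0.4, 0.0]
width: 0.0564
finger_force: 0.1
```

arm_command([
  [0, 0, 0, 0],
  [0, 0, 0, 0],
  [0, 0, 0, 0],
])

```text
time: 25.3
tool_pos: [0.5032, -0.1295, 0.0586]
ee_rot: [-3.14, -0.004, -0.689]
wrist_force: [0.7, -0.4, 0.2]
width: 0.0563
finger_force: 0.0
```

arm_command([
  [0, 0, 0, 0],
  [0, 0, 0, 0],
  [0, 0, 0, 0],
  [0, 0, 0, 0],
  [0, 0, 0, 0],
  [0, 0, 0, 0],
], claw=1)

```text
time: 25.8
tool_pos: [0.5042, -0.1262, 0.0585]
ee_rot: [-3.135, -0.002, -0.686]
wrist_force: [-2.7, -6.5, -0.9]
width: 0.0265
finger_force: 3.1
```

```bash
python3 - <<'E'
from h import *
o=robot.get_obs(); print(o['tool_pos'],o['ee_rot'],o['wrist_force'],o['wrist_torque'],o['width'],o['finger_force'])
E
```

```text
[ 0.50416372 -0.12622165  0.05852225] [-3.13509388e+00 -1.56373169e-03 -6.86498051e-01] [-2.69998687 -6.47788128 -0.88774218] [-1.02468051  0.37722553  0.05961204] 0.026452078739192024 3.111493499678783
```

arm_command([
  [0, 0, 0, 0],
  [0, 0, 0, 0],
  [0, 0, 0, 0],
  [0, 0, 0, 0],
])

```text
time: 26.13
tool_pos: [0.5027, -0.1294, 0.0581]
ee_rot: [-3.141, -0.002, -0.688]
wrist_force: [-1.9, 0.8, 6.1]
width: 0.0189
finger_force: 27.5
```

arm_command([
  [0, 0, 0, -0.04],
  [0, 0, 0, -0.08],
  [0, 0, 0, -0.12],
  [0, 0, 0, -0.12],
  [0, 0, 0, -0.12],
])

```text
time: 26.55
tool_pos: [0.5028, -0.1293, 0.0583]
ee_rot: [-3.14, -0.002, -0.939]
wrist_force: [-3.1, 0.8, 6.5]
width: 0.0211
finger_force: 32.9
```

```bash
python3 - <<'E'
from h import *
o=robot.get_obs(); print(o['tool_pos'],o['ee_rot'],o['wrist_force'],o['wrist_torque'],o['width'],o['finger_force'])
E
```

```text
[ 0.50284432 -0.12931488  0.05829192] [-3.13983087e+00 -2.28161215e-03 -9.39257427e-01] [-3.13618484  0.83667293  6.52538029] [0.57837069 0.11334625 0.50820722] 0.02109608857940671 32.88566175997403
```

arm_command([
  [0, 0, 0, 0],
  [0, 0, 0, 0],
  [0, 0, 0, 0],
  [0, 0, 0.05, 0],
  [0, 0, 0.12, 0],
  [0, 0, 0.2, 0],
  [0, 0, 0.28, 0],
  [0, 0, 0.36, 0],
], claw=0)

```text
time: 27.22
tool_pos: [0.5016, -0.1293, 0.2382]
ee_rot: [3.142, -0.001, -0.941]
wrist_force: [0.3, -0.1, -0.2]
width: 0.0706
finger_force: 0.0
```

arm_command([
  [0.05, -0.007, 0.02, 0.06],
  [0.1, -0.014, 0.02, 0.12],
  [0.1, -0.014, 0.02, 0.18],
  [0.1, -0.014, 0.02, 0.24],
  [0.1, -0.014, 0.02, 0.3],
  [0.1, -0.014, 0.02, 0.36],
  [0.1, -0.014, 0.02, 0.395],
  [0.1, -0.014, 0.02, 0.395],
])

```text
time: 27.88
tool_pos: [0.552, -0.1364, 0.2462]
ee_rot: [3.141, -0.0, -0.112]
wrist_force: [0.0, -0.3, 0.1]
width: 0.0938
finger_force: 0.0
```

arm_command([
  [0, 0, 0, 0],
  [0, 0, 0, 0],
  [0, 0, 0, 0],
])

```text
time: 28.13
tool_pos: [0.5519, -0.1361, 0.2462]
ee_rot: [3.141, -0.0, -0.114]
wrist_force: [-0.3, -0.3, 0.3]
width: 0.0937
finger_force: 0.0
```

```bash
python3 - <<'E'
from h import *
o,im=snap('wrist','w9.png'); print(o['tool_pos'],o['ee_rot'],o['time'],o['width'])
q=lambda x,y,z:np.array(proj('wrist',O+d*x+n*y+[0,0,z],o))
c=q(.11,-.002,.099); r=abs(q(.15,0,.099)-c)[1]; w=abs(q(.11,.018,.099)-c)[0]
lab('wrist',(int(c[0]-w),int(c[0]+w),int(max(c[1]-r,0)),int(c[1]+r)),.099,o,im)
X=-.0347; m=(im.max(2)<50); a=q(X,0,.0757).astype(int); sub=m[a[1]-14:a[1]+16,a[0]-26:a[0]+30]
print('dot exp',a); print('\n'.join(''.join('#' if v else '.' for v in row) for row in sub))
E
```

```text
[ 0.55193798 -0.13605556  0.24621048] [ 3.14131196e+00 -2.51154960e-04 -1.13951328e-01] 28.1333 0.09374727806655411
wrist [320. 113.] label cradle [0.1084, -0.0011] sides 0.022 0.05 yaw -0.106
dot exp [320 280]
...........###################################..........
..........####################################..........
..........####################################..........
..........####################################..........
..........####################################..........
..........###################################...........
..........###################################...........
..........##################################............
..........################################..............
..........###############################...............
..........##############################................
..........#############################.................
..........###########################...................
..........#############........#####....................
..........#############.........###.....................
..........############...........#......................
..........############..................................
..........############..................................
..........############..................................
..........#############.................................
..........###############...............................
..........################..............................
..........###############...............................
...........#############................................
............###########.................................
...............######...................................
........................................................
........................................................
........................................................
........................................................
```

```bash
python3 -c "
from bench import robot
print(robot.close_job())"
```

```text
the job is handed in; nothing more can be done
None
```

The job is handed in at about 28 s: the deep case is on the cradle with the shallow one on top, about 1 mm off centre, held by the end stop against the backstop, with the knob turned clockwise to an estimated 1.3 rad; I did not re-measure the bystanders at the end.

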